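# Squeeze a connector's locking sleeve home in the bench squeezing tool

## Task

Lay the connector that still shows an orange band into the cradle of the blue bench squeezing tool, between the two jaws, and let go of it. Then slowly squeeze the tool's two upright grips together, both handles at once, feeling for the resistance that rises and suddenly gives as the sleeve clicks home over the band, and stop right there without overloading the sprung brass anvil. Let the handles spring open again with the finished connector left lying in the cradle, and leave the other things on the bench alone.

Things in the scene. Friction and masses are not known exactly. Their poses are not given: they have to be found in the camera images.
- connector: The work piece: loose fibre connector, 24 x 24 mm square section, long along its y, lying flat, 0.1 kg. Origin on its underside (top at z = 24 mm). The black body spans y = -9 to +29 mm: grasp it across x, best at y = +1 mm. A grey ribbed 24 x 24 x 20 mm sleeve sits on its tail, at the start at y = -37 to -17 mm, so 66 mm long over all, with an 8 mm wide orange band between sleeve and body.
- connector_front (a point): Middle of the connector's front end face, y = +29 mm, z = 12 mm of connector. Once the sleeve is home it meets the black body, the band is hidden and the connector spans y = -29 to +29 mm, 58 mm long.
- sleeve (a joint): Travel of the connector's sleeve, m: 0 at the start, 0.008 home; pushed by squeezing the two end faces together. Resistance (force on the end faces) rises to about 9 or 10 N at about 5 mm of travel, then falls off; past about 6.4 mm the sleeve snaps home by itself and stays. Let go earlier, it slips most of the way back.
- press: The squeezing tool, fixed to the bench: blue base plate 185 x 126 x 12 mm, aluminium cradle, two hinged steel handles. Origin on the bench under the middle of the cradle; z up, x from the upright grips towards the hinge pins, y along the connector's seat. Bars and jaws lie below z = 63 mm; the hinge bridge at x = 57 to 83 mm is 72 mm high. A tall stand rises right of the bench (y < -0.2 m).
- cradle (a point): Middle of the cradle's seat, z = 40 mm (the connector's underside comes to rest there), axes as press. The cradle is two U-shaped supports at y = +-20 to +-26 mm, with a 40 mm free gap between them for the fingers; side walls 28 mm apart (2 mm play each side of the connector), up to z = 50 mm. The connector lies along y, either way round.
- jaws (a point): Point on the jaws' axis over the cradle, z = 52 mm. Handles open: domed brass anvil on the right handle, tip at y = -37 mm; adjusting screw with brass knob on the left handle, tip at y = +36 to +45 mm (set anew each time, not reported: the width over the grips at the click differs by 16 mm). An unpressed connector fits when it spans about y = -33.5 to +32.5 mm.
- handle_left (a joint): Closing angle of the left handle (+y of the tool), rad: 0 sprung open, 0.24 its stop. Upright hinge pin at x = 70, y = 36 mm of press. A light spring opens it (about 1 to 2 N at the grip).
- handle_right (a joint): The same for the right handle (-y), hinge pin at x = 70, y = -36 mm; grows as it closes. The handles move independently of each other. The force on the connector is 1.8 times the force on each grip.
- handle_left_grip (a point): Point on the left handle's upright grip, a round rubber post of 12 mm diameter standing free from z = 61 to 98 mm; the point is at z = 85 mm. Handles open: x = -56, y = +29 mm of press, so the two posts measure 70 mm over their outer sides. At the click they measure about 27 to 45 mm.
- handle_right_grip (a point): The same on the right handle, x = -56, y = -29 mm with the handles open. Pinch both posts from above, from their outer sides, along y of press, closing little by little: each post's resistance rises to about 6 or 7 N and drops below 2 N at the click; 5 mm more over the posts is too much.
- anvil (a joint): How far the sprung anvil (14 mm brass, red ring, right jaw) is pushed back, m. Its preloaded spring keeps it at 0 up to about 15 N on the connector (about 10 N on each grip), then yields 1 mm per 3 N. Beyond 1 mm the connector is overloaded and spoilt; squeezing on after the click with 12 N or more on each grip does that.
- sample: Bystander: a finished loose connector, the same but with its sleeve home (24 x 24 x 58 mm, no orange band). Origin on its underside in the middle, long along y.
- loupe: Bystander: black loupe standing on the bench, 40 mm in diameter and 40 mm high, origin under its centre.
- dropper: Bystander: brown dropper bottle with a white cap, 30 mm in diameter, 92 mm high, origin under its centre.
- weight: Bystander: brass knob weight, 36 mm in diameter, 46 mm high, origin under its centre.
- tweezers: Bystander: tweezers lying on the bench, 14 x 127 x 10 mm, long along y, origin under the middle.

How it is judged:
On the way, in this order (a step that is already met when the one before it is completed fails the run):
1. the connector lies in the cradle, let go, its sleeve not yet pushed home (z of connector in the frame of press between 0.036 and 0.044 m and x of connector in the frame of press between -0.005 and 0.005 m and y of connector in the frame of press between -0.014 and 0.014 m and angle between the y axis of connector and the y axis of press, either way round below 0.15 rad and contact force between the fingers and connector below 0.3 N and value of joint sleeve below 0.003 m), for 0.1 s.
2. both handles are being squeezed on the connector, the sleeve not yet home (value of joint each of handle_left, handle_right above 0.03 rad and value of joint sleeve below 0.0055 m), for 0.02 s.
3. with both handles closed on it, the sleeve clicks home (value of joint each of handle_left, handle_right above 0.03 rad and value of joint sleeve above 0.007 m), for 0.05 s.
At the end, for the whole second after the job is handed in: The sleeve is home (within 1 mm of its 8 mm travel), both handles have sprung open (under 0.03 rad), and the connector lies at rest in the cradle: underside 36 to 44 mm above the bench, within 5 mm across and 16 mm along the seat, turned less than 0.15 rad from it (value of joint sleeve above 0.007 m and value of joint each of handle_left, handle_right below 0.03 rad and z of connector in the frame of press between 0.036 and 0.044 m and x of connector in the frame of press between -0.005 and 0.005 m and y of connector in the frame of press between -0.016 and 0.016 m and angle between the y axis of connector and the y axis of press, either way round below 0.15 rad and linear speed of connector below 0.01 m/s); the robot touches nothing.
It fails at once if the sprung anvil is pushed back more than 1 mm (the connector is overloaded) (value of joint anvil above 0.001 m).
It fails at once if a bystander is moved more than 30 mm (distance of any of sample, loupe, dropper, weight, tweezers from where it was at the start of the episode above 0.03 m).
It also fails if it takes over 64 s, if anything falls off the work surface, if the arm or the gripper's body presses on something with over 40 N, if the wrist force passes 120 N, or if a joint passes its speed limit or range.

## Robot

A 6-joint arm with a two-finger parallel gripper is mounted at the origin on a cart in front of the work surface, level with it; the furniture and walls round the work are solid. World frame = base frame: x ahead of the robot, y to its left, z up, the work surface at z = 0. Lengths are in m, angles in rad, forces in N, time in s.
With the tool pointing down it reaches from about 0.35 to 0.725 m from the base axis. Payload 4.3 kg.
Tool frame: the origin (TCP) lies between the finger pads; the fingertips stand 25 mm ahead of it and the grasp point (between the pads) lies 6 mm ahead of it; y points along the fingers, z is the direction in which the jaws open and shut, and the axes are right-handed (so a half turn about y gives the same grasp; the last joint's range is limited). The gripper opens to 85 mm and grips with 20 to 120 N. Pads are 22 mm wide; open, the fingers measure 114 mm over their backs; the gripper's body (76 mm by 85 mm) begins 54 mm behind the grasp point. The pads swing forward as they close: fully open they stand 13 mm farther back than shut.
Start: joints at [-1.451, 0.377, 0.081, 1.274, 0, 1.46], TCP at [0.131, -0.56, 0.256] pointing down, gripper open.
Joint ranges: [-2.72, 2.72], [-0.84, 1.66], [-1.02, 1.22], [-1.77, 2.12], [-1.37, 1.28], [-3.14, 3.14]. Speed limits (rad/s): [2.57, 2.57, 3.14, 3.14, 3.14, 3.14].

## Interface

Orientations are given as a rotation vector (axis times angle).
In Python, from workcell import read_state, get_image, camera_info, workorder gives the robot as it stands. The module is installed in compiled form; this text tells all that it offers.
- The arm moves only by the shell command python3 -m inch 'ROWS'. ROWS is text: rows parted by semicolons, each of 5 numbers parted by spaces: the shift along the tool's x, y, z in mm, then the turn about the tool's y in degrees, then the opening, from 0 (shut) to 1 (fully open). In form: dx dy dz yaw hand; .... A call has 1 to 20 rows; each row is the pose to reach, as a shift and turn from the pose measured when the call began, along the tool's axes at that moment; what a row does not reach only later rows make up. A row lasts 1/10 s, in which the tool goes at most 50 mm and 8.59 degrees, less where a joint would pass 70% of its speed; a pose out of reach is approached as far as the arm can. A call with a gripper value outside its range is refused whole. The fingers move at their own pace and stop on an object; the grip force is fixed at half the most. Time passes only in rows, so rows that repeat a pose let the fingers close. It gives the time, the measured TCP pose, the force and the opening at its end, in the units of the state.
- read_state(): the state, without advancing time (a new reading comes with each control period).
- get_image(name): name is "scene" or "side" or "wrist"; returns (picture, depth): 420x560x3 uint8, blue, green, red; 420x560 float32, m along the optical axis (not along the pixel's ray), 0 where there is no reading.
- camera_info(name): a dict with "intrinsics" (3x3 intrinsics, pixels), "k1" (the pictures are not rectified: a ray, as slopes to the right and down, at radius r is drawn at 1 + k1 r^2 times it, then the intrinsics apply), "R" (3x3) and "t" (3): a world point X has camera coordinates R X + t; the wrist camera has in their place "tool_from_camera" (4x4, takes a point from camera to tool coordinates, whose origin is the TCP and whose axes are the tool frame's). Camera axes: x right, y down, z forward; pixel columns grow to the right and rows downward; lengths in m; the calibration is good to about 2 mm. A picture is of the moment at which its call begins: read the wrist's pose just before it. camera_info takes no time and is no camera call.
- workorder.job_done(): hands the job in, once; it reports no verdict.
The state is a dict: "time_s": time; "joint_positions": joint angles; "qd": joint speeds; "effort": joint torques, N m; "eef_pos": TCP position; "eef_rot": TCP orientation; "ft_force": force on the tool from outside, world axes, zero at the start; "torque": the same for the moment, N m; "finger_gap": finger opening in m.
Only numpy, scipy, OpenCV 4.12 (cv2) and the standard library are available. Lean on these libraries where they do the work, as an engineer would, in place of code of your own. Each camera call takes 0.05 s, during which the arm holds its last target.

## Working session

There is one attempt and no reset: what is moved stays moved. The work goes in short steps, Python scripts to look and compute and a shell command to move; the robot and the scene stay as the last step left them, time stands still between calls to the robot, and variables do not carry over. Pictures are saved under pics/ and viewed, and the job is handed in when it is done.

```bash
mkdir -p pics; cat > h.py <<'E'
import numpy as np, cv2
from workcell import read_state, get_image, camera_info, workorder
from scipy.spatial.transform import Rotation as Rot
def snap(name,fn):
    s=read_state(); p,d=get_image(name); cv2.imwrite('pics/'+fn+'.png',p); np.savez('pics/'+fn+'.npz',p=p,d=d,pos=s['eef_pos'],rot=s['eef_rot']); return s,p,d
def cam(name,pos=None,rot=None):
    c=camera_info(name); K=np.array(c['intrinsics']); k1=c['k1']
    if name!='wrist':
        R=np.array(c['R']);t=np.array(c['t']); return K,k1,R.T,-R.T@t
    T=np.array(c['tool_from_camera']); Rt=Rot.from_rotvec(rot).as_matrix()
    return K,k1,Rt@T[:3,:3],Rt@T[:3,3]+np.array(pos)
def rays(C,uv):
    K,k1,Rw,o=C; uv=np.atleast_2d(np.array(uv,float))
    x=np.stack([(uv[:,0]-K[0,2])/K[0,0],(uv[:,1]-K[1,2])/K[1,1]],1)
    r=np.linalg.norm(x,axis=1); rr=r.copy()
    for _ in range(20): rr=r/(1+k1*rr**2)
    x=x*(rr/np.maximum(r,1e-9))[:,None]
    return np.c_[x,np.ones(len(x))]@Rw.T,o
def onplane(C,uv,z):
    d,o=rays(C,uv); return o+d*((z-o[2])/d[:,2])[:,None]
def depthpts(C,uv,d):
    r,o=rays(C,uv); uv=np.atleast_2d(np.array(uv,int)); return o+r*d[uv[:,1],uv[:,0]][:,None]
def proj(C,X):
    K,k1,Rw,o=C; c=(np.atleast_2d(X)-o)@Rw; x=c[:,:2]/c[:,2:]; r2=(x**2).sum(1)[:,None]; x=x*(1+k1*r2)
    return x*[K[0,0],K[1,1]]+[K[0,2],K[1,2]]
E
python3 - <<'E'
from h import *
s,p,d=snap('scene','scene0');snap('side','side0');snap('wrist','wrist0')
print({k:np.round(v,3) for k,v in s.items()})
for n in ('scene','side','wrist'): print(camera_info(n))
E
```

```text
{'time_s': np.float64(0.0), 'joint_positions': array([-1.451,  0.378,  0.08 ,  1.274,  0.   ,  1.46 ]), 'qd': array([-0.001,  0.   ,  0.001,  0.   ,  0.   , -0.002]), 'effort': array([-2.0000e-03, -4.6360e+01,  2.6987e+01,  2.1000e-02, -0.0000e+00,
       -0.0000e+00]), 'eef_pos': array([ 0.131, -0.559,  0.255]), 'eef_rot': array([-0.242,  2.102, -2.098]), 'ft_force': array([-0.262,  0.153,  0.329]), 'torque': array([ 0.001,  0.016, -0.035]), 'finger_gap': np.float64(0.086)}
{'intrinsics': array([[482.3568879 ,   0.        , 285.62699356],
       [  0.        , 482.3568879 , 206.68709917],
       [  0.        ,   0.        ,   1.        ]]), 'k1': -0.09042965122989284, 'R': array([[-0.61571087, -0.78777498, -0.01762683],
       [-0.58468755,  0.47174905, -0.65999493],
       [ 0.52824293, -0.39605986, -0.75106324]]), 't': array([0.52781114, 0.30435324, 0.87507617])}
{'intrinsics': array([[442.04925628,   0.        , 280.71484344],
       [  0.        , 442.04925628, 213.44168865],
       [  0.        ,   0.        ,   1.        ]]), 'k1': 0.039899350750262574, 'R': array([[-0.10848813, -0.99402019, -0.01241712],
       [-0.82288532,  0.09680451, -0.55990056],
       [ 0.55775449, -0.0505247 , -0.82846677]]), 't': array([0.27845039, 0.51306664, 0.60159091])}
{'intrinsics': array([[338.49195465,   0.        , 284.89666538],
       [  0.        , 338.49195465, 206.84457405],
       [  0.        ,   0.        ,   1.        ]]), 'k1': -0.03645065869938682, 'tool_from_camera': array([[-4.15431303e-05,  9.46500435e-01,  3.22702534e-01,
        -8.21860221e-02],
       [-5.66754144e-04, -3.22702505e-01,  9.46500276e-01,
        -1.16573263e-01],
       [ 9.99999839e-01, -1.43572414e-04,  5.49839116e-04,
        -3.12290912e-04],
       [ 0.00000000e+00,  0.00000000e+00,  0.00000000e+00,
         1.00000000e+00]])}
```

View pics/scene0.png

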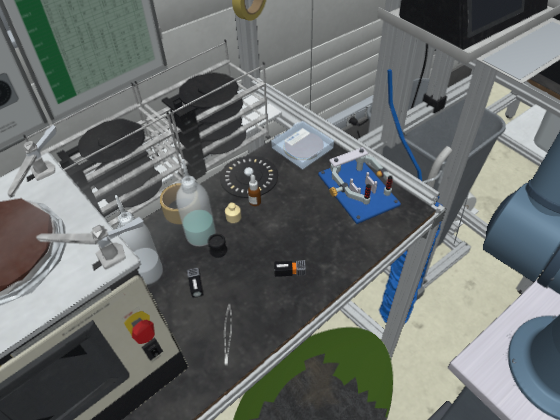

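View pics/side0.png

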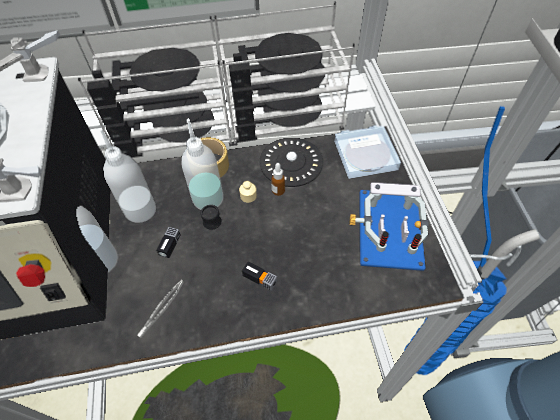

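View pics/wrist0.png

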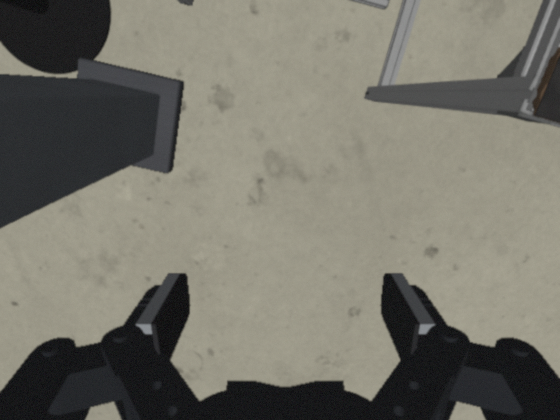

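```bash
python3 - <<'E'
from h import *
a=cv2.imread('pics/scene0.png');b=cv2.imread('pics/side0.png')
cv2.imwrite('pics/z1.png',cv2.resize(a[130:290,250:450],None,fx=4,fy=3.7,interpolation=cv2.INTER_CUBIC)[:600,:800])
cv2.imwrite('pics/z2.png',cv2.resize(b[160:310,230:440],None,fx=3.8,fy=3.8,interpolation=cv2.INTER_CUBIC))
for n,im in (('scene',a),('side',b)):
    C=cam(n); d=np.load('pics/%s0.npz'%n)['d']
    hsv=cv2.cvtColor(im,cv2.COLOR_BGR2HSV)
    for nm,lo,hi in (('orange',(8,180,150),(20,255,255)),('blue',(105,180,60),(120,255,255))):
        m=cv2.inRange(hsv,lo,hi); k,l,st,ce=cv2.connectedComponentsWithStats(m)
        for i in range(1,k):
            if st[i,4]>15: print(n,nm,st[i],np.round(ce[i],1), np.round(onplane(C,ce[i],0.012)[0],3),np.round(depthpts(C,ce[i],d)[0],3))
E
```

```text
scene orange [292 263   4   7  25] [293.7 265.8] [0.499 0.258 0.012] [0.497 0.26  0.017]
scene blue [388  70  34 110 348] [400.  123.3] [ 0.686 -0.272  0.012] [ 0.7   -0.291 -0.007]
scene blue [ 336  161   64   63 1524] [363.9 194.3] [ 0.555 -0.004  0.012] [ 0.555 -0.004  0.012]
scene blue [319 169  19  19 152] [328.  178.6] [0.65  0.028 0.012] [0.652 0.026 0.009]
scene blue [380 251  27  71 595] [391.7 285.7] [0.333 0.131 0.012] [ 0.54  -0.214 -0.592]
scene blue [417 253  13  36  60] [422.9 272.9] [0.314 0.057 0.012] [ 0.417 -0.155 -0.311]
scene blue [405 290  12  32  58] [411.5 305.2] [0.276 0.133 0.012] [ 0.469 -0.265 -0.69 ]
side orange [259 272   8  11  42] [262.2 276.5] [0.498 0.262 0.012] [0.494 0.262 0.02 ]
side blue [482 107  22 148 669] [488.4 179.3] [ 0.677 -0.254  0.012] [ 0.696 -0.271 -0.014]
side blue [360 190   9  27 119] [362.2 202.4] [0.648 0.033 0.012] [0.648 0.033 0.011]
side blue [ 360  195   65   75 2793] [392.2 236.2] [ 0.558 -0.01   0.012] [ 0.558 -0.01   0.012]
side blue [473 258  13  11  66] [479.8 262.6] [ 0.48  -0.162  0.012] [ 0.571 -0.267 -0.182]
side blue [ 417  268   89  106 1812] [469.3 319.4] [ 0.371 -0.102  0.012] [ 0.481 -0.257 -0.321]
```

View pics/z1.png

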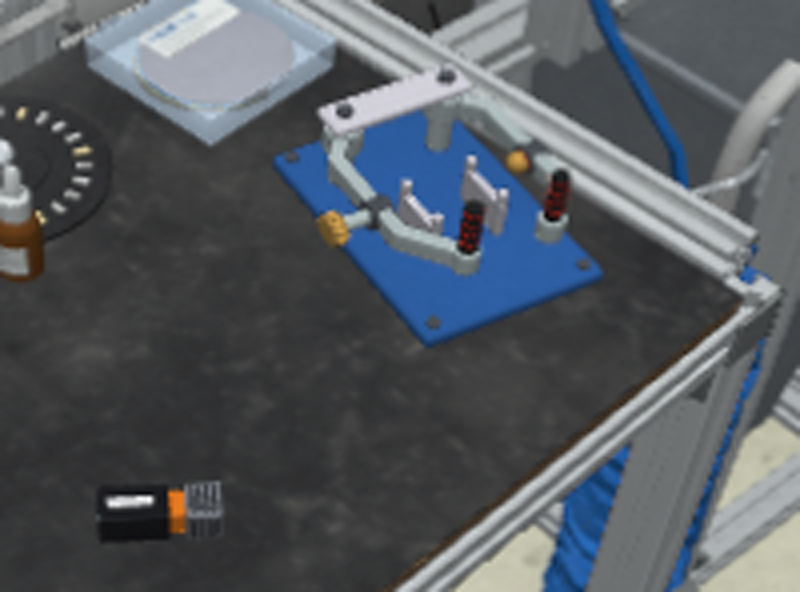

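View pics/z2.png

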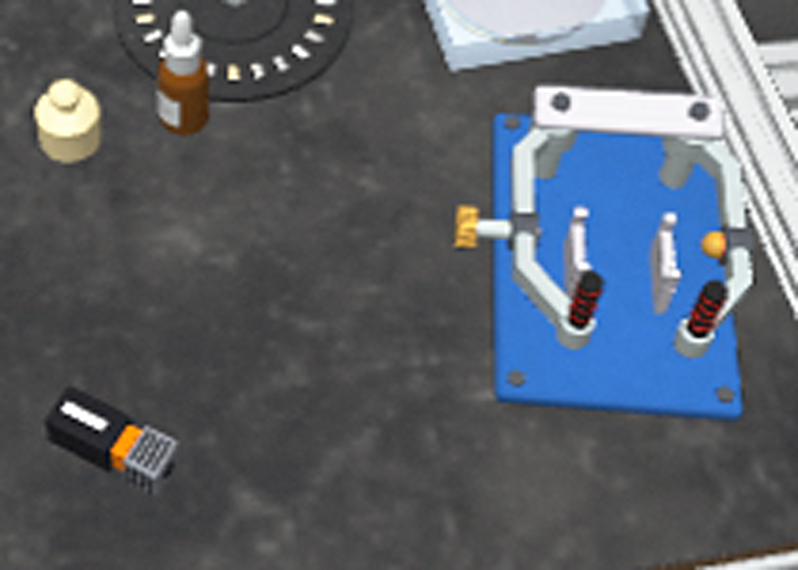

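```bash
python3 - <<'E'
from h import *
P=[]
for n in ('scene','side'):
    C=cam(n); d=np.load('pics/%s0.npz'%n)['d']; v,u=np.nonzero(d>0)
    P.append(depthpts(C,np.c_[u,v],d))
P=np.vstack(P)
np.save('pics/P.npy',P)
print(camera_info('scene')['R'].T@-camera_info('scene')['t'],camera_info('side')['R'].T@-camera_info('side')['t'])
xs=np.arange(-0.2,1.0,0.05); ys=np.arange(-0.8,0.25,0.05)
print('max z in cm; rows x, cols y from',ys[0]); print('      '+' '.join('%4d'%round(100*y) for y in ys))
for x in xs:
    r=[]
    for y in ys:
        m=(P[:,0]>=x)&(P[:,0]<x+.05)&(P[:,1]>=y)&(P[:,1]<y+.05)
        r.append('%4d'%(100*P[m,2].max()) if m.any() else '   .')
    print('%5.2f '%x+' '.join(r))
E
```

```text
[0.04067781 0.61880061 0.86741278] [0.11686354 0.25751334 0.78912193]
max z in cm; rows x, cols y from -0.8
       -80  -75  -70  -65  -60  -55  -50  -45  -40  -35  -30  -25  -20  -15  -10   -5    0    5   10   15   20
-0.20    .    .    .    .    .    .    .    .    .    .    .    .    .    .    .    .    .    .    .    .    .
-0.15    .    .    .    .    .    .    .    .    .    .    .    .    .    .    .    .    .    .    .    .    .
-0.10    .    .    .    .    .    .    .    .    .    .    .    .    .    .    .    .    .    .    .    .    .
-0.05    .    .    .    .    .    .    .    .    .    .    .    .    .    .    .    .    .    6    1    .    .
-0.00    .    .    .    .    .    .    .    .    .    .    .    .    .    .    .    .   13   13    1    0    .
 0.05    .    .    .    .    .    .    .    .    .    .    .    .    .    0    1   10   13   27    0    0    .
 0.10    .    .    .    .    .    .    .    .    .    .    .    .  -85    0    0   24   32   31    0    0    .
 0.15    .    .    .    .    .    .    .    .    .  -95  -94  -94  -84    0    0    .   40   32    0    
[... 1082 characters left out ...]
   1    7    7    0    0    4    7
 0.70  -19   -9   -8   -8    8   10   -8   -8   -7   24   36   19   -8    1    3    3    3    3    1    6    9
 0.75   -8   -8   -8   -8    8   10   -8   -8   -8   28   33   -8   -8    1    3    3    3    3    1    2    1
 0.80  -20    .    .    .    .   11  -27  -22    .   28   31    .    .    1    3    3    3    3    1    2    1
 0.85  -19    .    .    .    .  -30  -28   26   18    .    .    .    .    1    2    2   22   21   21   21   22
 0.90  -34  -42    .    .    .    .    .   25   -3    .    .    .    .    1    1    .   36   37   17   17   16
 0.95  -18  -19  -19  -19  -19    .  -19  -19    .    .    .    .    .    1    1   33   36   36   17   17   17
```

```bash
python3 - <<'E'
from h import *
C=cam('side')
uv=[(230+x/3.8,160+y/3.8) for x,y in [(85,415),(127,445),(155,450)]]
print(np.round(onplane(C,uv,0.024),3))
C=cam('scene')
uv=[(250+x/4,130+y/3.7) for x,y in [(132,500),(176,500),(205,498)]]
print(np.round(onplane(C,uv,0.024),3))
# plate corners
C=cam('side'); uv=[(230+x/3.8,160+y/3.8) for x,y in [(495,115),(497,400),(740,415)]]
print(np.round(onplane(C,uv,0.012),3))
C=cam('scene'); uv=[(250+x/4,130+y/3.7) for x,y in [(275,158),(430,342),(600,270)]]
print(np.round(onplane(C,uv,0.012),3))
s=read_state(); print(Rot.from_rotvec(s['eef_rot']).as_matrix().round(3))
E
```

```text
[[0.51  0.279 0.024]
 [0.49  0.259 0.024]
 [0.486 0.246 0.024]]
[[0.508 0.279 0.024]
 [0.494 0.261 0.024]
 [0.485 0.248 0.024]]
[[ 0.681  0.03   0.012]
 [ 0.5    0.068  0.012]
 [ 0.478 -0.053  0.012]]
[[ 0.68   0.033  0.012]
 [ 0.501  0.069  0.012]
 [ 0.481 -0.051  0.012]]
[[-0.974 -0.     0.228]
 [-0.228  0.002 -0.974]
 [-0.    -1.    -0.002]]
```

```bash
python3 -m inch '-28 0 -36 0 1;-56 0 -72 0 1;-84 0 -108 0 1;-112 0 -145 0 1;-140 0 -181 0 1;-168 0 -217 0 1;-196 0 -253 -5 1;-224 0 -289 -10 1;-253 0 -325 -15 1;-281 0 -362 -20 1;-309 0 -398 -25 1;-337 0 -434 -30 1;-379 0 -447 -34 1;-421 0 -460 -37 1;-463 0 -473 -40 1;-505 0 -485 -40 1;-547 0 -498 -40 1;-547 0 -498 -40 1;-547 0 -498 -40 1'
python3 - <<'E'
from h import *
s,p,d=snap('wrist','w1'); print({k:np.round(v,3) for k,v in s.items()})
E
```

```text
time_s: 2.05
eef_pos: [0.5501, 0.0505, 0.2554]
eef_rot: [-0.836, 1.667, -1.662]
ft_force: [-0.3, 0.2, -0.1]
finger_gap: 0.0856
{'time_s': np.float64(2.05), 'joint_positions': array([-2.400e-02,  3.330e-01,  1.400e-02,  1.255e+00,  1.000e-03,
        2.188e+00]), 'qd': array([-0.02 , -0.046, -0.039,  0.009, -0.001, -0.   ]), 'effort': array([ 6.2500e-01, -4.2823e+01,  2.7503e+01, -2.8900e-01,  5.9000e-02,
        1.0000e-02]), 'eef_pos': array([0.55 , 0.051, 0.255]), 'eef_rot': array([-0.836,  1.667, -1.662]), 'ft_force': array([-0.297,  0.156, -0.147]), 'torque': array([-0.044,  0.028,  0.025]), 'finger_gap': np.float64(0.086)}
```

View pics/w1.png

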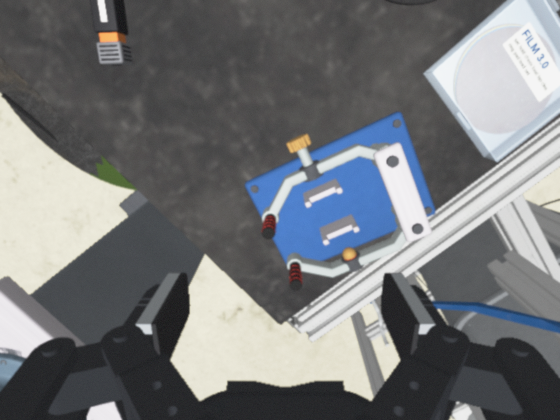

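```bash
python3 - <<'E'
from h import *
a=cv2.imread('pics/w1.png')
cv2.imwrite('pics/z3.png',cv2.resize(a[100:300,230:450],None,fx=3.6,fy=3,interpolation=cv2.INTER_CUBIC))
cv2.imwrite('pics/z4.png',cv2.resize(a[0:90,70:160],None,fx=6,fy=6,interpolation=cv2.INTER_CUBIC))
E
```

```text
(no output)
```

View pics/z3.png

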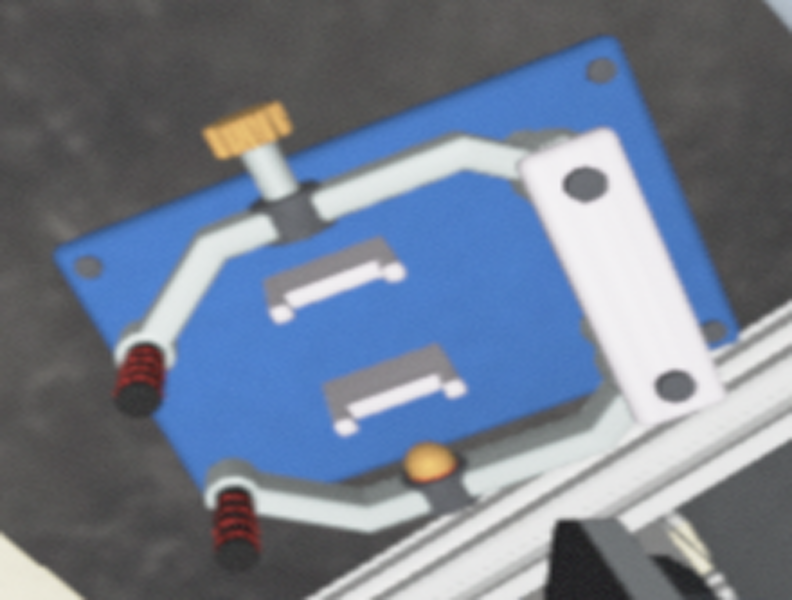

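View pics/z4.png

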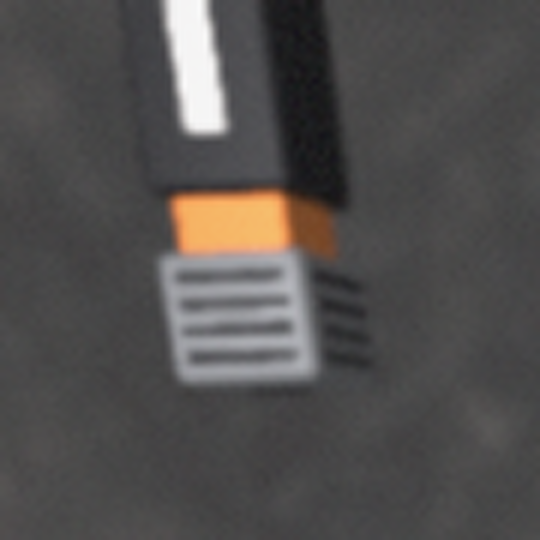

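```bash
python3 - <<'E'
from h import *
q=np.load('pics/w1.npz'); C=cam('wrist',q['pos'],q['rot'])
f=lambda x,y:(230+x/3.6,100+y/3)
pts={'postL':(138,400,.098),'postR':(235,555,.098),'pinL':(585,184,.073),'pinR':(675,385,.073),
'uA':(282,313,.05),'uB':(395,272,.05),'lA':(345,427,.05),'lB':(455,388,.05),'c1':(55,255,.012),'c2':(612,38,.012),'c3':(738,335,.012)}
W={k:onplane(C,f(*v[:2]),v[2])[0] for k,v in pts.items()}
for k in W: print(k,W[k].round(4))
# fit press: model pts
mod={'postL':(-.056,.029),'postR':(-.056,-.029),'pinL':(.07,.036),'pinR':(.07,-.036),'uA':(-.0155,.023),'uB':(.0155,.023),'lA':(-.0155,-.023),'lB':(.0155,-.023)}
ks=list(mod); A=np.array([mod[k] for k in ks]);B=np.array([W[k][:2] for k in ks])
Ac=A-A.mean(0);Bc=B-B.mean(0)
th=np.arctan2((Ac[:,0]*Bc[:,1]-Ac[:,1]*Bc[:,0]).sum(),(Ac*Bc).sum()); R=np.array([[np.cos(th),-np.sin(th)],[np.sin(th),np.cos(th)]])
t=B.mean(0)-R@A.mean(0); print('press',t.round(4),np.degrees(th).round(2)); 
for k,r in zip(ks,((B-t)@R-A)*1000): print(k,r.round(1))
print('corners press frame',[((W[k][:2]-t)@R*1000).round(1) for k in('c1','c2','c3')])
# knob/anvil
for nm,u,z in (('knob',(245,130),.052),('anv',(430,462),.056),('anvtop',(430,445),.059)): print(nm,((onplane(C,f(*u),z)[0][:2]-t)@R*1000).round(1))
# connector: top-face edges z=.024
g=lambda x,y:(70+x/6,y/6)
for nm,u in (('sl_tl',(162,258)),('sl_tr',(300,250)),('sl_bl',(185,382)),('sl_br',(318,378)),('or_tl',(170,195)),('or_tr',(283,193)),('lab',(202,132))):
    print(nm,onplane(C,g(*u),.024)[0].round(4))
E
```

```text
postL [0.5162 0.0314 0.098 ]
postR [ 0.5044 -0.0249  0.098 ]
pinL [0.6404 0.0126 0.073 ]
pinR [ 0.6263 -0.0577  0.073 ]
uA [0.5531 0.0175 0.05  ]
uB [0.5863 0.0105 0.05  ]
lA [ 0.5435 -0.0274  0.05  ]
lB [ 0.577  -0.0342  0.05  ]
c1 [0.5051 0.0655 0.012 ]
c2 [0.6815 0.0304 0.012 ]
c3 [ 0.658  -0.0874  0.012 ]
press [ 0.565  -0.0083] -11.79
postL [ 0.1 -0.1]
postR [0.1 0.4]
pinL [-0.4 -0.1]
pinR [0.1 0.2]
uA [-1.4 -0.2]
uB [ 1.5 -0.2]
lA [-1.6 -0.1]
lB [1.6 0.1]
corners press frame [array([-73.7,  60. ]), array([106.2,  61.7]), array([107.3, -58.4])]
knob [-1.2 82.9]
anv [  0.5 -42.9]
anvtop [  2.9 -35.2]
sl_tl [0.4826 0.2609 0.024 ]
sl_tr [0.501  0.2481 0.024 ]
sl_bl [0.4722 0.2456 0.024 ]
sl_br [0.4899 0.2327 0.024 ]
or_tl [0.4902 0.2665 0.024 ]
or_tr [0.5047 0.2556 0.024 ]
lab [0.5007 0.2698 0.024 ]
```

```bash
cat >> h.py <<'E'
def go(x,y,z,psi=None):
    s=read_state(); R=Rot.from_rotvec(s['eef_rot']).as_matrix(); v=R.T@(np.array([x,y,z])-s['eef_pos'])*1000
    p=np.degrees(np.arctan2(R[1,2],R[0,2])); print('dx dy dz',v.round(1),'psi now',p.round(2),'yaw',None if psi is None else -((psi-p+180)%360-180))
PT=np.array([.565,-.0083]); PTH=np.radians(-11.79)
PR=np.array([[np.cos(PTH),-np.sin(PTH)],[np.sin(PTH),np.cos(PTH)]])
def p2w(x,y): return PT+PR@np.array([x,y])/1000
def w2p(X): return (np.asarray(X)[...,:2]-PT)@PR*1000
E
python3 -c "
from h import *
go(.5025,.270,.15,-34.7)"
```

```text
dx dy dz [-148.1  106.2 -169.1] psi now -36.82 yaw -2.1172344782422954
```

```bash
python3 -m inch '-33 10 -37 0 1;-66 30 -74 0 1;-99 55 -111 -2.1 1;-132 80 -148 -2.1 1;-148 105 -169 -2.1 1;-148 105 -169 -2.1 1'
python3 - <<'E'
from h import *
s,p,d=snap('wrist','w2'); print({k:np.round(v,3) for k,v in s.items()})
cv2.imwrite('pics/z5.png',cv2.resize(p[100:320,180:400],None,fx=2.7,fy=2.7,interpolation=cv2.INTER_CUBIC))
E
```

```text
time_s: 2.7
eef_pos: [0.4974, 0.2715, 0.1477]
eef_rot: [-0.871, 1.643, -1.635]
ft_force: [0.0, -0.5, -0.6]
finger_gap: 0.085
{'time_s': np.float64(2.7), 'joint_positions': array([ 0.386,  0.421, -0.141,  1.018,  0.003,  2.558]), 'qd': array([-0.053, -0.025,  0.044,  0.048, -0.054, -0.024]), 'effort': array([  1.431, -46.952,  26.788,  -1.185,   0.311,   0.229]), 'eef_pos': array([0.497, 0.272, 0.148]), 'eef_rot': array([-0.871,  1.643, -1.635]), 'ft_force': array([ 0.016, -0.526, -0.634]), 'torque': array([-0.048,  0.03 , -0.   ]), 'finger_gap': np.float64(0.085)}
```

View pics/z5.png

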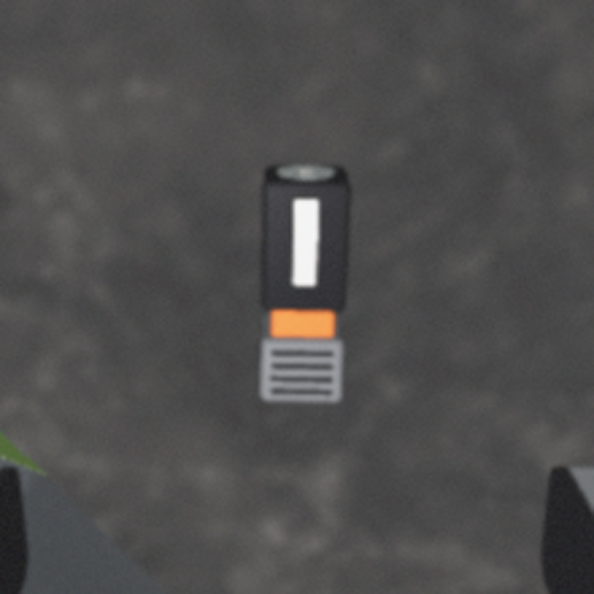

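```bash
python3 - <<'E'
from h import *
q=np.load('pics/w2.npz'); C=cam('wrist',q['pos'],q['rot'])
f=lambda x,y:(180+x/2.7,100+y/2.7)
P={k:onplane(C,f(*u),.024)[0][:2] for k,u in dict(back=(301,400),slf=(302.5,342),orf=(303.5,310),lab=(305,243),labt=(306,198),labb=(304.5,287),bodyf=(306.5,182)).items()}
for k in P: print(k,P[k].round(4))
d=P['labt']-P['back']; a=np.arctan2(d[1],d[0]); print(np.degrees(a)); u=d/np.linalg.norm(d)
d=P['labt']-P['labb'];print(np.degrees(np.arctan2(d[1],d[0])))
for k,y in (('back',-37),('slf',-17),('orf',-9)): print(k,(P[k]+u*(1-y)/1000).round(4))
m=np.mean([P[k]+u*(1-y)/1000 for k,y in (('back',-37),('slf',-17),('orf',-9))],0)
go(m[0],m[1],.016+.006,np.degrees(a)-90)
E
```

```text
back [0.4809 0.2413]
slf [0.4915 0.2561]
orf [0.4971 0.264 ]
lab [0.5084 0.2799]
labt [0.5156 0.2902]
labb [0.5012 0.2695]
bodyf [0.5182 0.2938]
54.622282138909185
55.058543749040105
back [0.5029 0.2723]
slf [0.5019 0.2708]
orf [0.5029 0.2722]
dx dy dz [ -4.  127.4   2.5] psi now -34.56 yaw 0.816819416435294
```

```bash
python3 -m inch '-4 30 2.5 0.8 1;-4 60 2.5 0.8 1;-4 90 2.5 0.8 1;-4 112 2.5 0.8 1;-4 120 2.5 0.8 1;-4 120 2.5 0.8 1;-4 120 2.5 0.8 1;-4 120 2.5 0.8 1'
python3 - <<'E'
from h import *
go(.5026,.2718,.028,-35.2)
s,p,d=snap('wrist','w3')
E
```

```text
time_s: 3.55
eef_pos: [0.5042, 0.272, 0.0313]
eef_rot: [-0.854, 1.651, -1.647]
ft_force: [0.0, 0.4, 0.9]
finger_gap: 0.0852
dx dy dz [ 1.   3.3 -1.2] psi now -35.39 yaw -0.19315839062545592
```

View pics/w3.png

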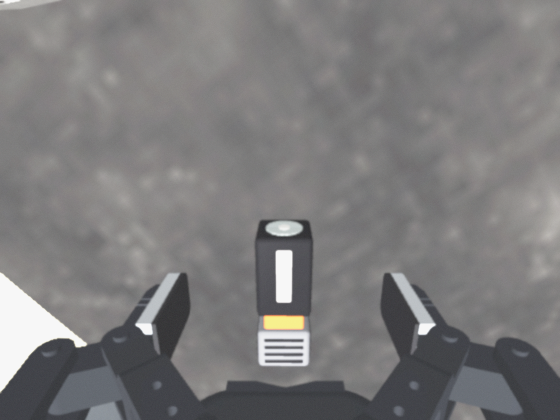

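```bash
python3 -m inch '1 3 -1 0 1;1 3 -1 0 0.5;1 3 -1 0 0.2;1 3 -1 0 0;1 3 -1 0 0;1 3 -1 0 0;1 3 -1 0 0;1 3 -1 0 0'
python3 - <<'E'
from h import *
go(.5026,.2718,.028,-35.2)
s,p,d=snap('wrist','w4');print(s['ft_force'])
cv2.imwrite('pics/z6.png',cv2.resize(p[180:400,150:420],None,fx=2.7,fy=2.7,interpolation=cv2.INTER_CUBIC))
E
```

```text
time_s: 4.4
eef_pos: [0.5028, 0.2719, 0.0283]
eef_rot: [-0.854, 1.651, -1.647]
ft_force: [-0.1, 0.9, 2.8]
finger_gap: 0.0227
dx dy dz [ 0.2  0.3 -0.1] psi now -35.38 yaw -0.17807718031076547
[-0.05693935  0.85133587  2.75097063]
```

View pics/z6.png

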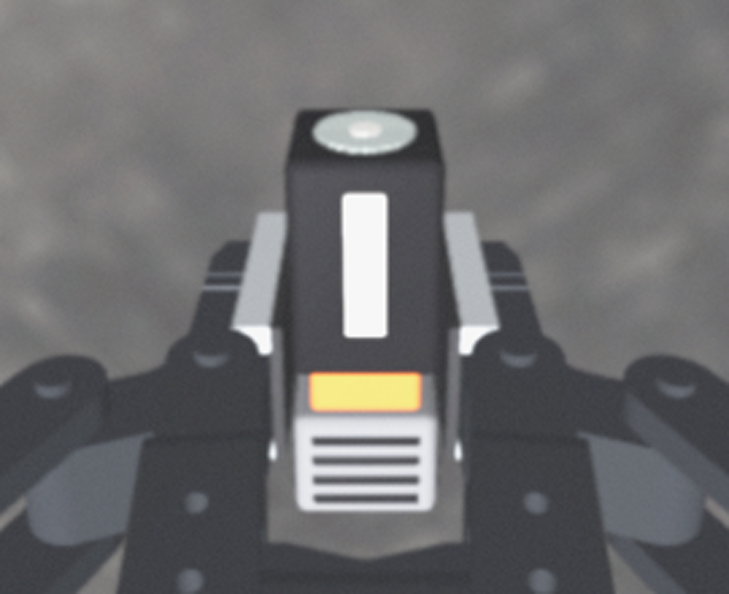

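```bash
python3 - <<'E'
from h import *
q=np.load('pics/w4.npz'); C=cam('wrist',q['pos'],q['rot']);R=Rot.from_rotvec(q['rot']).as_matrix()
f=lambda x,y:(150+x/2.7,180+y/2.7)
for k,u,y in (('back',(366,508),-37),('slf',(365,417),-17),('orf',(365,373),-9),('labt',(365,193),0),('labb',(365,337),0),('front',(366,158),29)):
    t=R.T@(onplane(C,f(*u),.0245)[0]-q['pos'])*1000; print(k,t.round(1),'origin at tool x',(t[0]+y).round(1))
X=p2w(0,3.5);print(X)
go(X[0],X[1],.2,-11.79)
E
```

```text
back [35.8  3.9 -0.4] origin at tool x -1.2
slf [17.   3.8 -0.6] origin at tool x -0.0
orf [ 8.5  3.8 -0.6] origin at tool x -0.5
labt [-23.    3.8  -0.6] origin at tool x -23.0
labb [ 1.8  3.8 -0.6] origin at tool x 1.8
front [-28.5   3.8  -0.4] origin at tool x 0.5
[ 0.56571514 -0.00487384]
dx dy dz [ 189.5 -172.1  211. ] psi now -35.38 yaw -23.586412942974334
```

```bash
python3 -m inch '0 -40 0 0 0;0 -80 0 0 0;20 -110 23 0 0;47 -122 53 -4 0;75 -122 83 -8 0;103 -122 115 -12 0;131 -122 147 -16 0;159 -122 178 -20 0;180 -122 200 -23.6 0;189.5 -122 211 -23.6 0;189.5 -122 211 -23.6 0;189.5 -122 211 -23.6 0;189.5 -122 211 -23.6 0'
python3 - <<'E'
from h import *
X=p2w(0,3.2)
go(X[0],X[1],.069,-11.79)
s,p,d=snap('wrist','w5');print(s['ft_force'],s['finger_gap'])
E
```

```text
time_s: 5.75
eef_pos: [0.565, -0.0033, 0.1497]
eef_rot: [-1.108, 1.362, -1.355]
ft_force: [-0.2, 0.4, -1.2]
finger_gap: 0.0229
dx dy dz [ 1.7 80.7  1.3] psi now -11.7 yaw 0.09033067883959234
[-0.23982627  0.40412026 -1.17614568] 0.02290509009799832
```

View pics/w5.png

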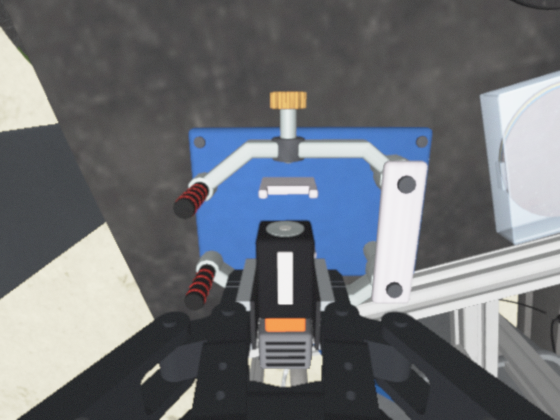

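```bash
python3 - <<'E'
from h import *
p=cv2.imread('pics/w5.png')
cv2.imwrite('pics/z7.png',cv2.resize(p[80:310,170:440],None,fx=2.9,fy=2.6,interpolation=cv2.INTER_CUBIC))
E
```

```text
(no output)
```

View pics/z7.png

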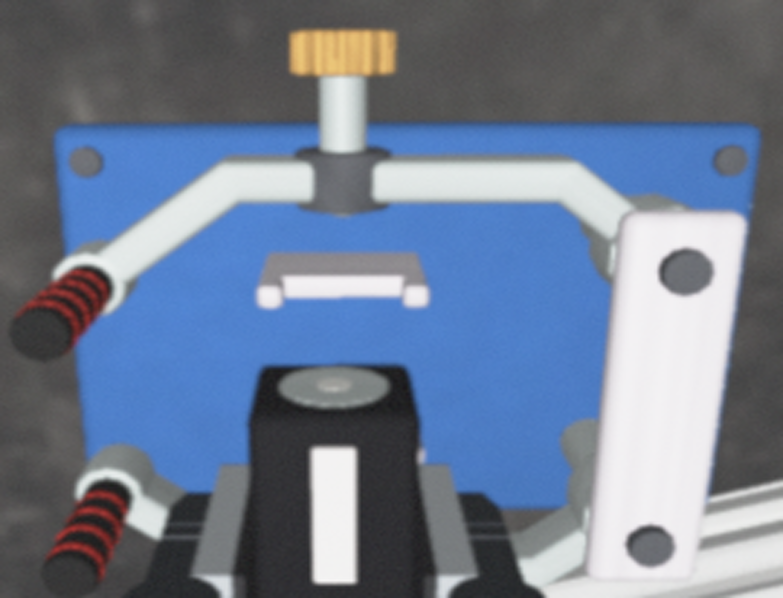

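```bash
python3 - <<'E'
from h import *
q=np.load('pics/w5.npz'); C=cam('wrist',q['pos'],q['rot']);R3=Rot.from_rotvec(q['rot']).as_matrix()
f=lambda x,y:(170+x/2.9,80+y/2.6)
pts={'postL':(42,333,.098,-56,29),'postR':(72,573,.098,-56,-29),'pinL':(686,270,.073,70,36),'pinR':(650,546,.073,70,-36),'uA':(269,293,.05,-16.5,23),'uB':(416,293,.05,16.5,23)}
ks=list(pts);W={k:onplane(C,f(*pts[k][:2]),pts[k][2])[0] for k in ks}
for k in ks: print(k,w2p(W[k]).round(1),pts[k][3:])
A=np.array([pts[k][3:] for k in ks])/1000.;B=np.array([W[k][:2] for k in ks])
Ac=A-A.mean(0);Bc=B-B.mean(0)
th=np.arctan2((Ac[:,0]*Bc[:,1]-Ac[:,1]*Bc[:,0]).sum(),(Ac*Bc).sum()); R=np.array([[np.cos(th),-np.sin(th)],[np.sin(th),np.cos(th)]])
t=B.mean(0)-R@A.mean(0); print('press',t.round(4),np.degrees(th).round(2)); 
print('screw end',w2p(onplane(C,f(342,212),.052)[0]))
tz=.0245-.0283 # connector top vs tcp
for k,u,y in (('front',(334,415),29),('labb',(334,583),0),('labt',(334,448),0),('wL',(249,415),0),('wR',(417,415),0)):
    print(k,(R3.T@(onplane(C,f(*u),q['pos'][2]+tz)[0]-q['pos'])*1000).round(1))
print(w2p(q['pos']))
E
```

```text
postL [-55.2  29.5] (-56, 29)
postR [-54.6 -27.5] (-56, -29)
pinL [69.7 36.5] (70, 36)
pinR [ 70.1 -36. ] (70, -36)
uA [-17.1  23.9] (-16.5, 23)
uB [16.7 24.1] (16.5, 23)
press [ 0.5654 -0.0076] -11.9
screw end [-0.42495948 45.35973578]
front [-28.4   3.8  -0.7]
labb [ 1.2  3.8 -0.7]
labt [-22.9   3.8  -0.7]
wL [-28.3   3.9 -12.1]
wR [-28.4   3.8  10.4]
[-0.98872893  4.86484871]
```

```bash
python3 -m inch '0.5 20 1.6 0 0;0.5 40 1.6 0 0;0.5 55 1.6 0 0;0.5 66 1.6 0 0;0.5 68 1.6 0 0;0.5 68 1.6 0 0;0.5 68 1.6 0 0'
python3 - <<'E'
from h import *
s,p,d=snap('wrist','w6');print(s['ft_force'],s['finger_gap'],w2p(s['eef_pos']),s['eef_pos'])
cv2.imwrite('pics/z8.png',cv2.resize(p[70:400,150:420],None,fx=2.4,fy=1.8,interpolation=cv2.INTER_CUBIC))
snap('scene','s6'); snap('side','d6')
E
```

```text
time_s: 6.5
eef_pos: [0.567, -0.0039, 0.0826]
eef_rot: [-1.107, 1.36, -1.356]
ft_force: [0.0, -0.1, -1.1]
finger_gap: 0.0228
[ 0.02159161 -0.07603684 -1.14257771] 0.022798604037639798 [1.0154713  4.70950037] [ 0.56695632 -0.00389734  0.08262112]
```

View pics/z8.png

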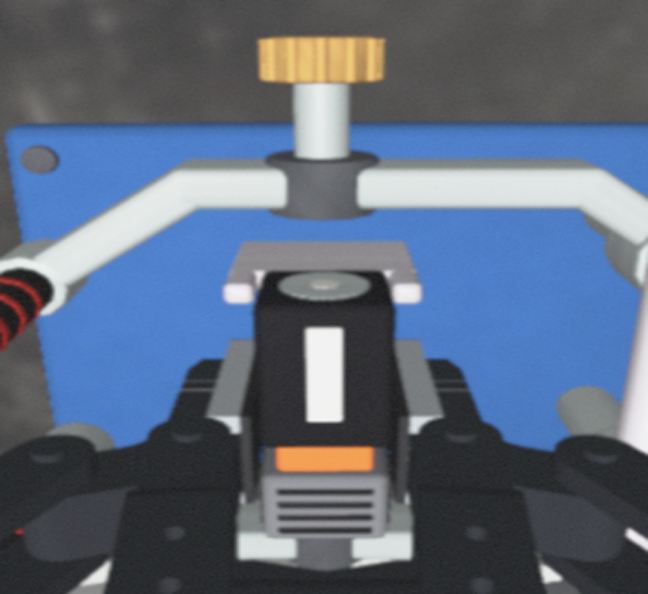

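```bash
python3 -m inch '0 3 -0.2 0 0;0 6 -0.2 0 0;0 9 -0.2 0 0;0 11 -0.2 0 0;0 13 -0.2 0 0;0 13.5 -0.2 0 0;0 13.5 -0.2 0 0;0 13.5 -0.2 0 0'
python3 - <<'E'
from h import *
s,p,d=snap('wrist','w7');print(s['ft_force'],s['finger_gap'],w2p(s['eef_pos']),s['eef_pos'])
cv2.imwrite('pics/z9.png',cv2.resize(p[70:400,150:420],None,fx=2.4,fy=1.8,interpolation=cv2.INTER_CUBIC))
E
```

```text
time_s: 7.45
eef_pos: [0.5668, -0.0041, 0.0692]
eef_rot: [-1.107, 1.36, -1.356]
ft_force: [0.3, 0.5, -0.8]
finger_gap: 0.0226
[ 0.30149559  0.46842991 -0.80503995] 0.022638475956728413 [0.94286408 4.51687927] [ 0.56684588 -0.00407106  0.06920605]
```

View pics/z9.png

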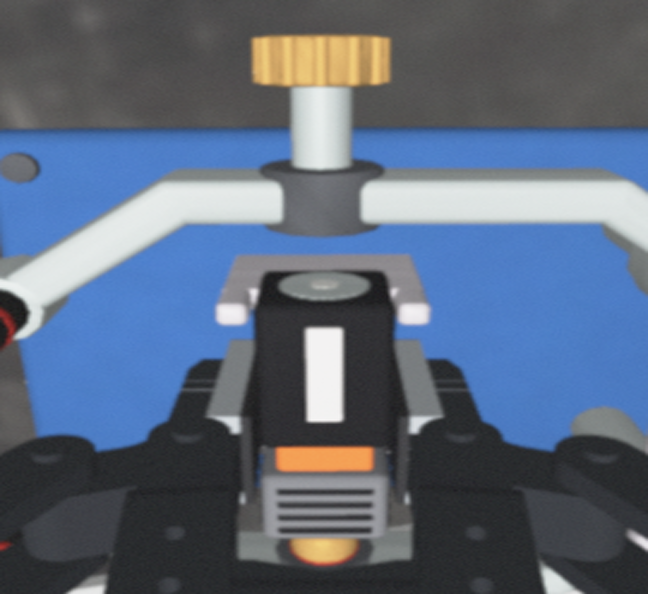

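```bash
python3 -m inch '0 1 0 0 0;0 1 0 0 0;0 1 0 0 0.2;0 1 0 0 0.4;0 1 0 0 0.45;0 1 0 0 0.45;0 1 0 0 0.45;0 1 0 0 0.45'
python3 - <<'E'
from h import *
s,p,d=snap('wrist','w8');print(s['ft_force'],s['finger_gap'],w2p(s['eef_pos']),s['eef_pos'])
cv2.imwrite('pics/z10.png',cv2.resize(p[70:400,150:420],None,fx=2.4,fy=1.8,interpolation=cv2.INTER_CUBIC))
E
```

```text
time_s: 8.3
eef_pos: [0.5669, -0.0041, 0.0683]
eef_rot: [-1.107, 1.36, -1.356]
ft_force: [0.9, -0.3, 0.1]
finger_gap: 0.0382
[ 0.89068644 -0.33523125  0.14295882] 0.038183183267015926 [0.95330571 4.51173649] [ 0.56685506 -0.00407823  0.06825043]
```

View pics/z10.png

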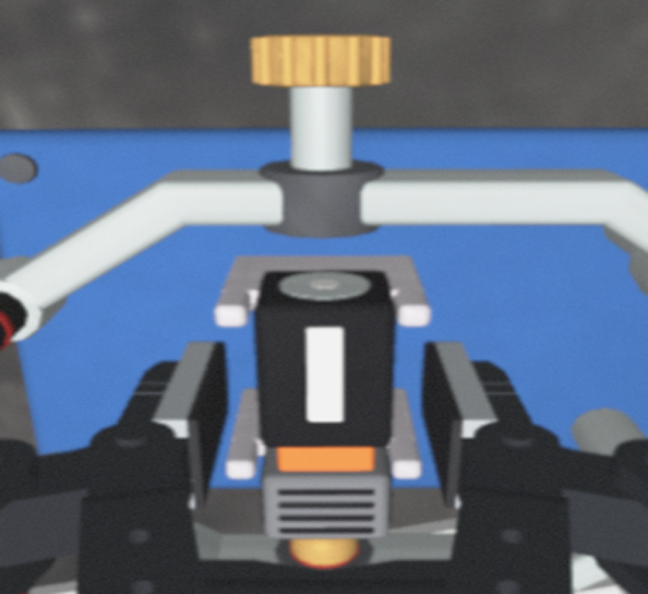

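```bash
sed -i 's/PT=np.array(\[.565,-.0083\]); PTH=np.radians(-11.79)/PT=np.array([.5653,-.0078]); PTH=np.radians(-11.85)/' h.py
python3 -m inch '0 -15 0 0 0.45;0 -45 0 0 0.45;0 -85 0 0 0.45;0 -110 0 0 0.45;0 -110 0 0 0.45'
python3 - <<'E'
from h import *
s,p,d=snap('wrist','w9');print(s['finger_gap'],w2p(s['eef_pos']),s['eef_pos'])
X=p2w(-56,0); go(X[0],X[1],.2,78.15)
E
```

```text
time_s: 8.85
eef_pos: [0.57, -0.0045, 0.1828]
eef_rot: [-1.101, 1.353, -1.36]
ft_force: [1.5, -0.1, 0.5]
finger_gap: 0.0384
0.03837534548531062 [3.95835073 4.21280858] [ 0.57003909 -0.00448982  0.18277053]
dx dy dz [  3.9 -19.7 -58.7] psi now -11.68 yaw -89.82837356668563
```

View pics/w9.png

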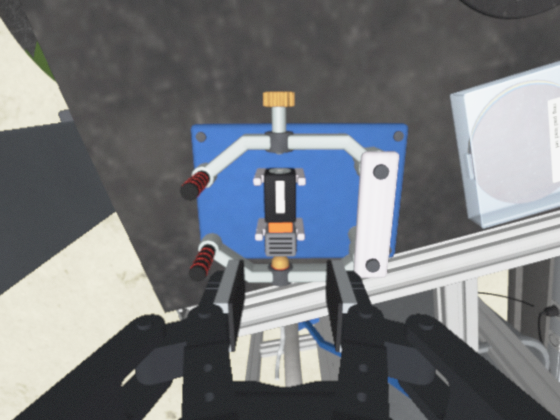

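```bash
python3 -m inch '0 -10 -10 -8 1;2 -20 -20 -16 1;4 -20 -30 -24 1;4 -20 -40 -32 1;4 -20 -50 -40 1;4 -20 -59 -48 1;4 -20 -59 -56 1;4 -20 -59 -64 1;4 -20 -59 -72 1;4 -20 -59 -80 1;4 -20 -59 -88 1;4 -20 -59 -89.8 1;4 -20 -59 -89.8 1;4 -20 -59 -89.8 1;4 -20 -59 -89.8 1'
python3 - <<'E'
from h import *
s,p,d=snap('wrist','w10');print(s['finger_gap'],w2p(s['eef_pos']),s['eef_pos'],s['joint_positions'].round(2))
X=p2w(-56,0); go(X[0],X[1],.093,78.15)
cv2.imwrite('pics/z11.png',cv2.resize(p[60:320,150:420],None,fx=2.9,fy=2.3,interpolation=cv2.INTER_CUBIC))
E
```

```text
time_s: 10.4
eef_pos: [0.5097, 0.0037, 0.1996]
eef_rot: [-1.564, 0.162, -0.164]
ft_force: [0.5, -0.2, -0.4]
finger_gap: 0.0857
0.08566331854813782 [-56.72621614  -0.16609235] [0.50974859 0.00368619 0.19963435] [-0.12  0.27 -0.22  1.08  0.    0.09]
dx dy dz [4.000e-01 1.068e+02 1.000e-01] psi now 78.1 yaw -0.051676636806462284
```

View pics/z11.png

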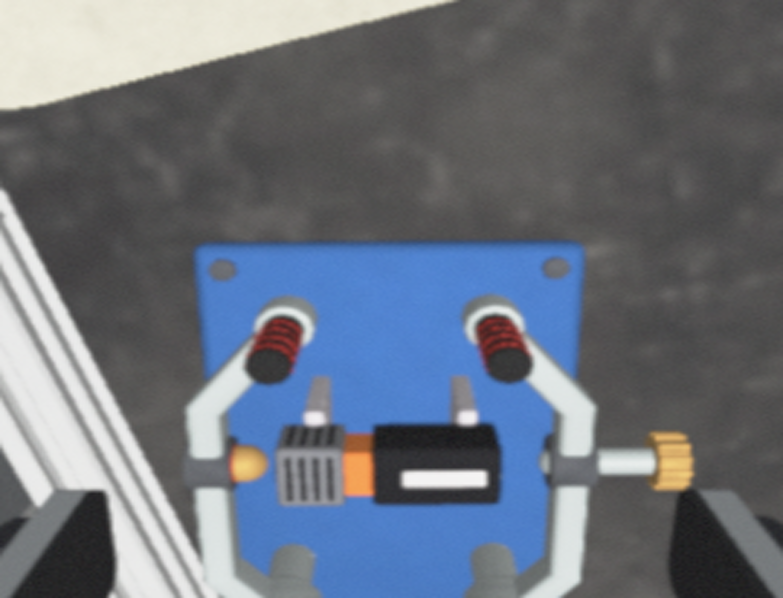

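```bash
python3 - <<'E'
from h import *
q=np.load('pics/w10.npz'); C=cam('wrist',q['pos'],q['rot']);R3=Rot.from_rotvec(q['rot']).as_matrix()
f=lambda x,y:(150+x/2.9,60+y/2.3)
for k,u,z in (('postR',(268,365),.098),('postL',(508,363),.098),('anvil tip',(268,464),.052),('screw tip',(542,462),.052),('sleeve back top',(281,468),.064),('front top',(498,465),.064),('orf',(373,465),.064)):
    X=onplane(C,f(*u),z)[0]; print(k,w2p(X).round(1),'tool',(R3.T@(X-q['pos'])*1000).round(1))
E
```

```text
postR [-57.6 -29.6] tool [ -1.  101.6 -29.5]
postL [-58.2  27.4] tool [ -1.7 101.7  27.5]
anvil tip [  0.  -37.5] tool [ 56.6 147.7 -37.4]
screw tip [-0.7 45. ] tool [ 55.7 147.7  45.1]
sleeve back top [ -4.7 -32.1] tool [ 51.8 135.7 -32. ]
front top [-5.9 30.4] tool [ 50.6 135.7  30.5]
orf [-6.  -5.6] tool [ 50.6 135.7  -5.5]
```

```bash
python3 -m inch '-0.5 25 -0.5 0 1;-0.5 55 -0.5 0 1;-0.5 80 -0.5 0 1;-0.5 97 -0.5 0 1;-0.5 105 -0.5 0 1;-0.5 107 -0.5 0 1;-0.5 107 -0.5 0 1;-0.5 107 -0.5 0 1'
python3 - <<'E'
from h import *
s,p,d=snap('wrist','w11');print(s['finger_gap'],w2p(s['eef_pos']),s['eef_pos'],s['ft_force'])
E
```

```text
time_s: 11.25
eef_pos: [0.5105, 0.0032, 0.0939]
eef_rot: [-1.564, 0.16, -0.166]
ft_force: [-0.8, -0.4, -0.3]
finger_gap: 0.0858
0.08575283059849392 [-55.93603257  -0.4622836 ] [0.51046111 0.00323404 0.09387236] [-0.81153606 -0.40089011 -0.34879678]
```

View pics/w11.png

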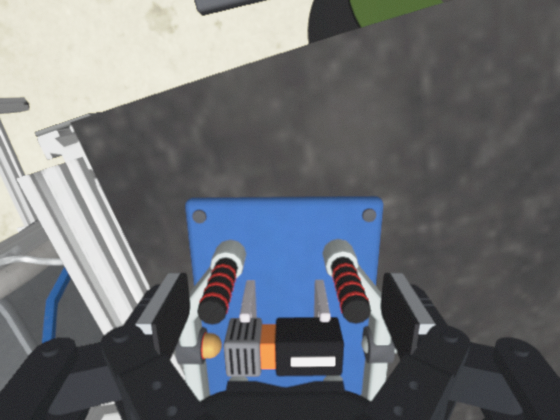

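```bash
python3 -m inch '0 0 0 0 0.9;0 0 0 0 0.84;0 0 0 0 0.82;0 0 0 0 0.80;0 0 0 0 0.78;0 0 0 0 0.76;0 0 0 0 0.76;0 0 0 0 0.76'
cat > st.py <<'E'
from h import *
import sys
s=read_state(); print('gap mm',(s['finger_gap']*1000).round(2),'F',s['ft_force'].round(2),'press y force',round(float(s['ft_force'][:2]@PR[:,1]),2),'T',s['torque'].round(3),'tcp',w2p(s['eef_pos']).round(1),s['eef_pos'][2].round(4))
if len(sys.argv)>1: snap('wrist',sys.argv[1]); p=cv2.imread('pics/%s.png'%sys.argv[1]); cv2.imwrite('pics/%sz.png'%sys.argv[1],cv2.resize(p[220:400,150:420],None,fx=2.9,fy=2.9,interpolation=cv2.INTER_CUBIC))
E
python3 st.py a1
```

```text
time_s: 12.1
eef_pos: [0.5107, 0.0032, 0.094]
eef_rot: [-1.564, 0.16, -0.167]
ft_force: [0.9, 0.9, -0.0]
finger_gap: 0.0653Traceback (most recent call last):
  File "st.py", line 3, in <module>
    s=read_state(); print('gap mm',(s['finger_gap']*1000).round(2),'F',s['ft_force'].round(2),'press y force',round(float(s['ft_force'][:2]@PR[:,1]),2),'T',s['torque'].round(3),'tcp',w2p(s['eef_pos']).round(1),s['eef_pos'][2].round(4))
                                   ^^^^^^^^^^^^^^^^^^^^^^^^^^^^
AttributeError: 'float' object has no attribute 'round'
```

```bash
sed -i "s/(s\['finger_gap'\]\*1000).round(2)/round(float(s['finger_gap'])*1000,2)/; s/s\['eef_pos'\]\[2\].round(4)/round(float(s['eef_pos'][2]),4)/" st.py
python3 st.py a1
```

```text
gap mm 65.33 F [ 0.86  0.91 -0.04] press y force 1.07 T [ 0.023 -0.135  0.048] tcp [-55.7  -0.4] 0.094
```

View pics/a1z.png

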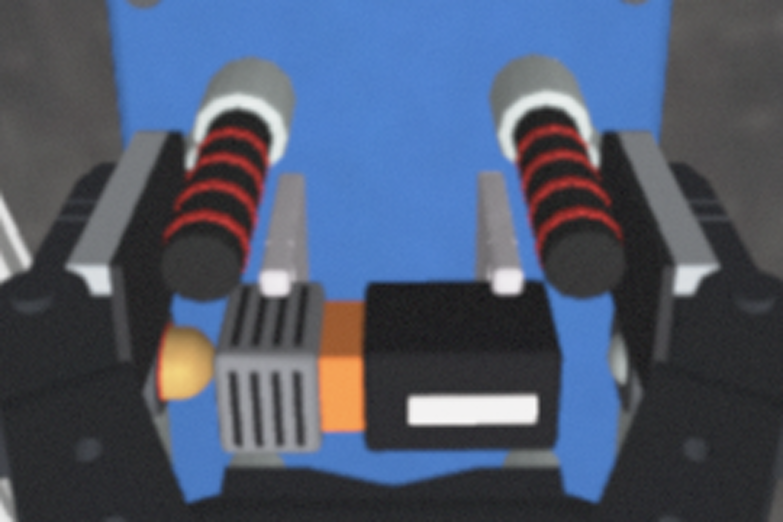

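```bash
python3 -m inch '0 0 0 0 0.75;0 0 0 0 0.74;0 0 0 0 0.73;0 0 0 0 0.72;0 0 0 0 0.71;0 0 0 0 0.70;0 0 0 0 0.69;0 0 0 0 0.68;0 0 0 0 0.67;0 0 0 0 0.66;0 0 0 0 0.65;0 0 0 0 0.64;0 0 0 0 0.63;0 0 0 0 0.62;0 0 0 0 0.61;0 0 0 0 0.60;0 0 0 0 0.60;0 0 0 0 0.60'
python3 st.py a2
```

```text
time_s: 13.95
eef_pos: [0.5107, 0.0032, 0.094]
eef_rot: [-1.564, 0.16, -0.167]
ft_force: [-0.3, 0.2, 3.0]
finger_gap: 0.0516
gap mm 51.56 F [-0.26  0.22  3.03] press y force 0.16 T [-0.07   0.005 -0.043] tcp [-55.7  -0.4] 0.094
```

View pics/a2z.png

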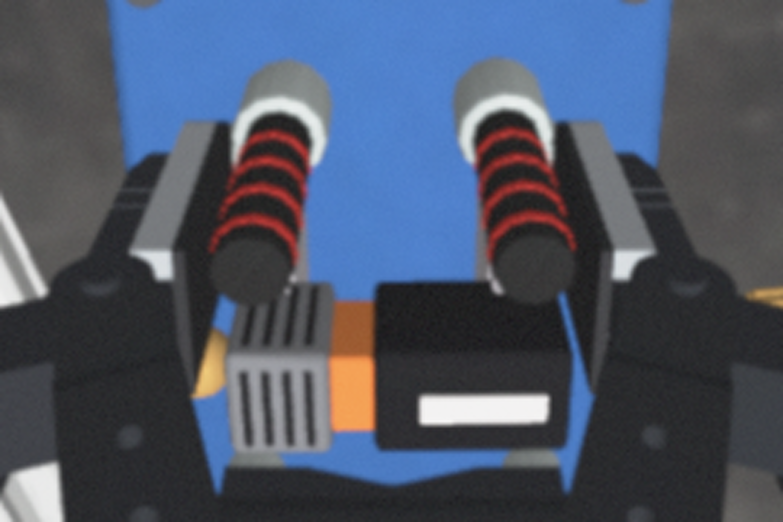

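```bash
python3 -m inch '0 0 0 0 0.59;0 0 0 0 0.58;0 0 0 0 0.57;0 0 0 0 0.56;0 0 0 0 0.55;0 0 0 0 0.54;0 0 0 0 0.53;0 0 0 0 0.525;0 0 0 0 0.52;0 0 0 0 0.515;0 0 0 0 0.51;0 0 0 0 0.51;0 0 0 0 0.51'
python3 st.py a3
```

```text
time_s: 15.3
eef_pos: [0.5108, 0.0032, 0.094]
eef_rot: [-1.564, 0.159, -0.167]
ft_force: [1.0, -1.1, 2.5]
finger_gap: 0.0433
gap mm 43.33 F [ 0.99 -1.09  2.47] press y force -0.87 T [-0.146 -0.15   0.04 ] tcp [-55.6  -0.4] 0.094
```

View pics/a3z.png

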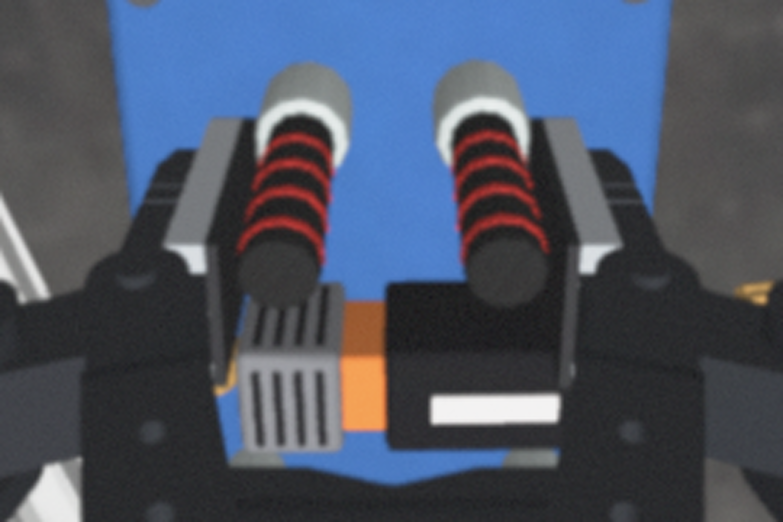

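```bash
python3 -m inch '0 0 0 0 0.505;0 0 0 0 0.50;0 0 0 0 0.495;0 0 0 0 0.49;0 0 0 0 0.485;0 0 0 0 0.48;0 0 0 0 0.475;0 0 0 0 0.47;0 0 0 0 0.465;0 0 0 0 0.46;0 0 0 0 0.46'
python3 st.py a4
```

```text
time_s: 16.45
eef_pos: [0.511, 0.0032, 0.0942]
eef_rot: [-1.564, 0.159, -0.167]
ft_force: [0.7, 0.6, 4.6]
finger_gap: 0.0391
gap mm 39.14 F [0.73 0.59 4.65] press y force 0.72 T [ 0.03  -0.067  0.012] tcp [-55.4  -0.4] 0.0942
```

View pics/a4z.png

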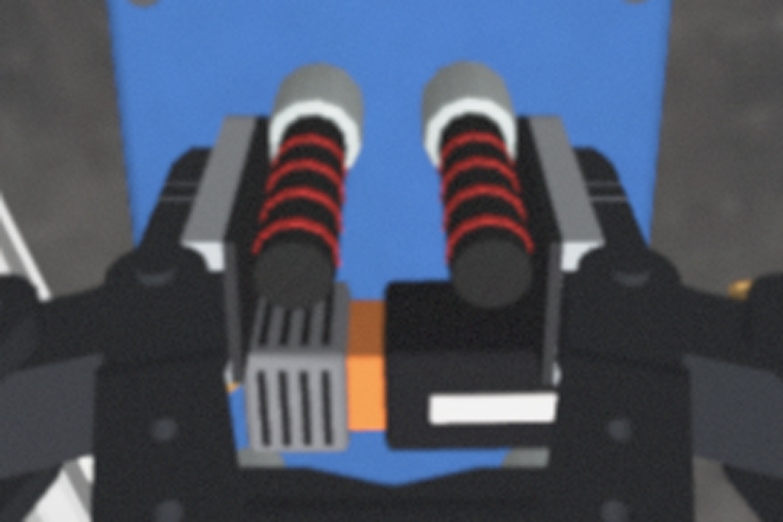

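```bash
python3 -m inch '0 0 0 0 0.455;0 0 0 0 0.45;0 0 0 0 0.445;0 0 0 0 0.44;0 0 0 0 0.435;0 0 0 0 0.43;0 0 0 0 0.425;0 0 0 0 0.42;0 0 0 0 0.415;0 0 0 0 0.41;0 0 0 0 0.41'
python3 st.py a5
```

```text
time_s: 17.6
eef_pos: [0.5112, 0.0032, 0.0945]
eef_rot: [-1.564, 0.159, -0.167]
ft_force: [0.2, 0.2, 7.1]
finger_gap: 0.0349
gap mm 34.85 F [0.24 0.18 7.07] press y force 0.22 T [ 0.036 -0.062  0.009] tcp [-55.2  -0.3] 0.0945
```

View pics/a5z.png

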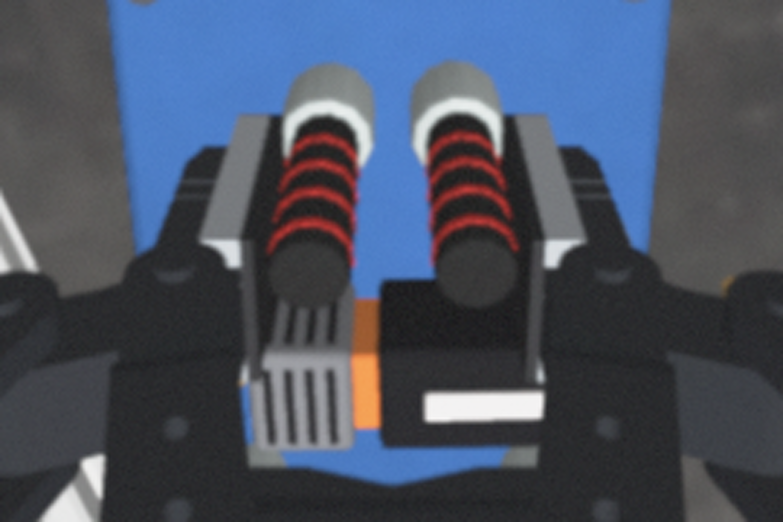

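```bash
python3 -m inch '0 0 0 0 0.406;0 0 0 0 0.402;0 0 0 0 0.398;0 0 0 0 0.394;0 0 0 0 0.39;0 0 0 0 0.386;0 0 0 0 0.382;0 0 0 0 0.378;0 0 0 0 0.374;0 0 0 0 0.37;0 0 0 0 0.37'
python3 st.py a6
```

```text
time_s: 18.75
eef_pos: [0.5114, 0.0032, 0.0948]
eef_rot: [-1.564, 0.158, -0.168]
ft_force: [-0.1, 0.8, 5.7]
finger_gap: 0.0318
gap mm 31.81 F [-0.14  0.8   5.66] press y force 0.75 T [-0.025  0.004  0.016] tcp [-55.   -0.3] 0.0948
```

View pics/a6z.png

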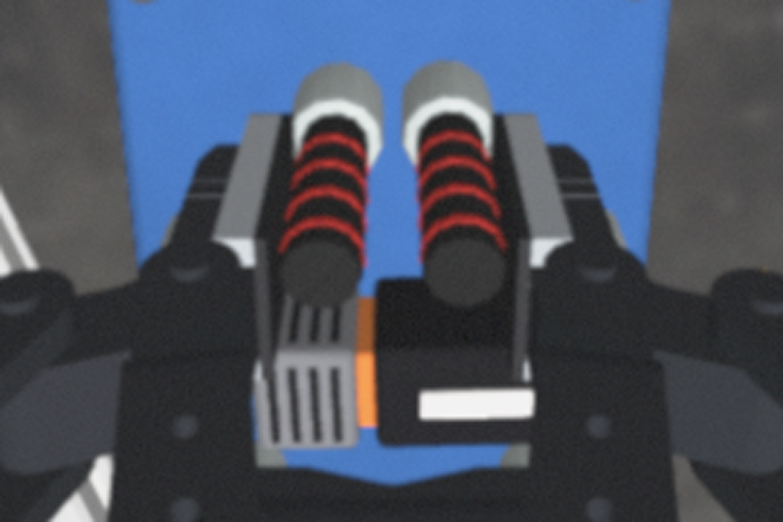

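```bash
python3 -m inch '0 0 0 0 0.367;0 0 0 0 0.364;0 0 0 0 0.361;0 0 0 0 0.358;0 0 0 0 0.355;0 0 0 0 0.352;0 0 0 0 0.352'
python3 st.py a7
```

```text
time_s: 19.5
eef_pos: [0.5116, 0.0032, 0.0949]
eef_rot: [-1.564, 0.158, -0.168]
ft_force: [1.1, -0.0, 3.3]
finger_gap: 0.0299
gap mm 29.9 F [ 1.14 -0.02  3.29] press y force 0.22 T [-0.063 -0.097 -0.012] tcp [-54.8  -0.3] 0.0949
```

View pics/a7z.png

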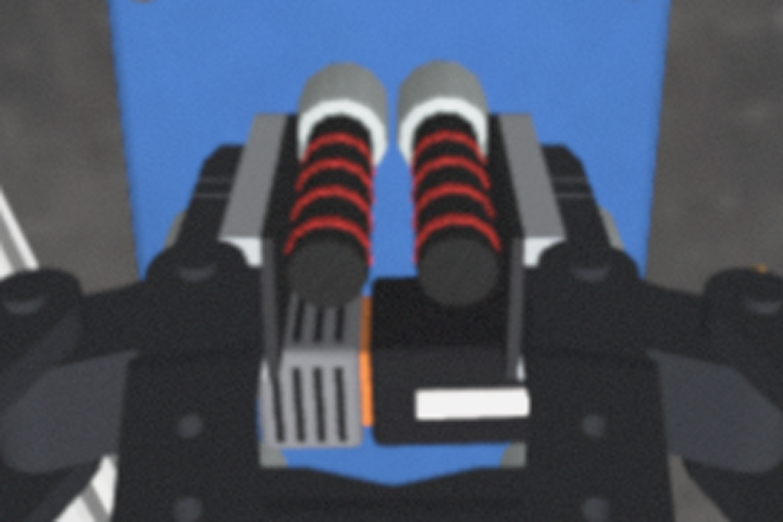

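```bash
python3 -m inch '0 0 0 0 0.349;0 0 0 0 0.346;0 0 0 0 0.343;0 0 0 0 0.340;0 0 0 0 0.340'
python3 st.py a8
```

```text
time_s: 20.05
eef_pos: [0.5114, 0.0032, 0.0946]
eef_rot: [-1.564, 0.158, -0.168]
ft_force: [0.1, -0.6, 1.0]
finger_gap: 0.0293
gap mm 29.28 F [ 0.05 -0.63  0.97] press y force -0.6 T [-0.101 -0.247 -0.046] tcp [-55.   -0.3] 0.0946
```

View pics/a8z.png

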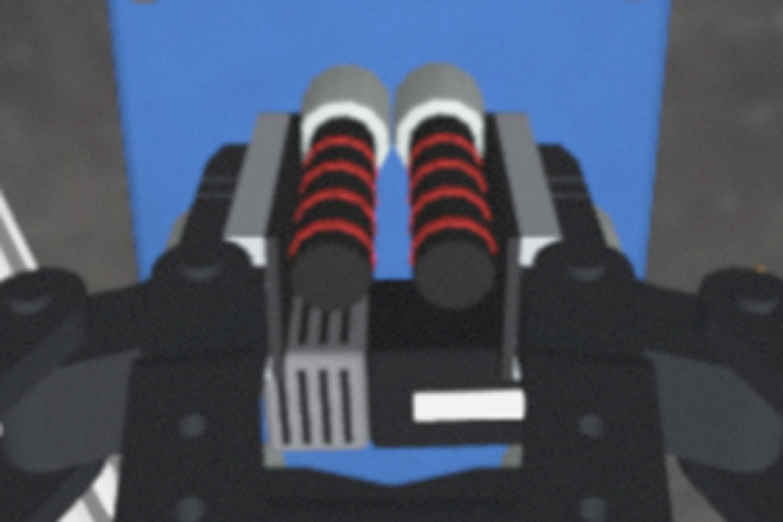

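```bash
python3 -m inch '0 0 0 0 0.34;0 0 0 0 0.37;0 0 0 0 0.41;0 0 0 0 0.45;0 0 0 0 0.50;0 0 0 0 0.55;0 0 0 0 0.60;0 0 0 0 0.65;0 0 0 0 0.70;0 0 0 0 0.75;0 0 0 0 0.80;0 0 0 0 0.85;0 0 0 0 0.9;0 0 0 0 1;0 0 0 0 1;0 0 0 0 1;0 0 0 0 1'
python3 st.py a9
```

```text
time_s: 21.8
eef_pos: [0.5115, 0.0032, 0.0946]
eef_rot: [-1.564, 0.158, -0.168]
ft_force: [-0.2, -0.1, -0.2]
finger_gap: 0.0853
gap mm 85.32 F [-0.2  -0.09 -0.21] press y force -0.13 T [ 0.022 -0.022 -0.04 ] tcp [-54.9  -0.3] 0.0946
```

View pics/a9z.png

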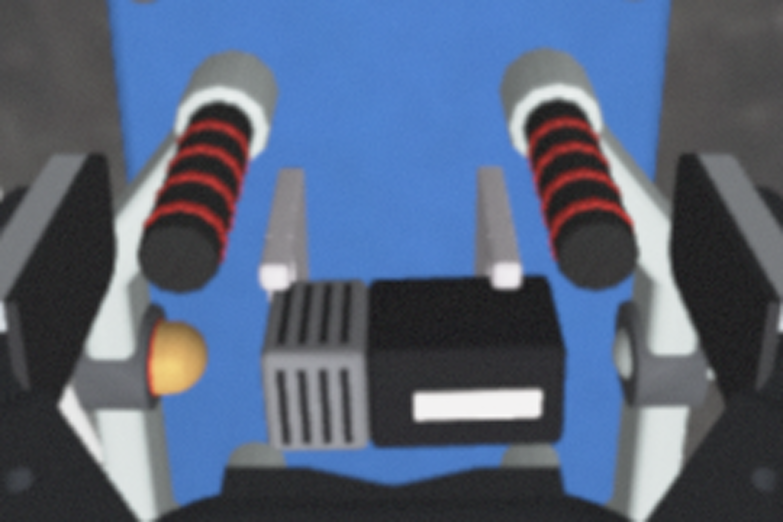

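```bash
python3 -m inch '0 -25 0 0 1;0 -60 0 0 1;0 -95 0 0 1;0 -106 0 0 1;0 -106 0 0 1;0 -106 0 0 1'
python3 - <<'E'
from h import *
s,p,d=snap('wrist','w12');print(s['eef_pos'],w2p(s['eef_pos']))
cv2.imwrite('pics/z12.png',cv2.resize(p[60:320,150:420],None,fx=2.9,fy=2.3,interpolation=cv2.INTER_CUBIC))
s,p,d=snap('side','d12'); cv2.imwrite('pics/d12z.png',cv2.resize(p[160:310,330:440],None,fx=4,fy=4,interpolation=cv2.INTER_CUBIC))
snap('scene','s12')
E
```

```text
time_s: 22.45
eef_pos: [0.5103, 0.0032, 0.1995]
eef_rot: [-1.564, 0.159, -0.167]
ft_force: [0.5, -0.2, 0.5]
finger_gap: 0.0851
[0.51031886 0.0032289  0.19953731] [-56.07419937  -0.49652962]
```

View pics/z12.png

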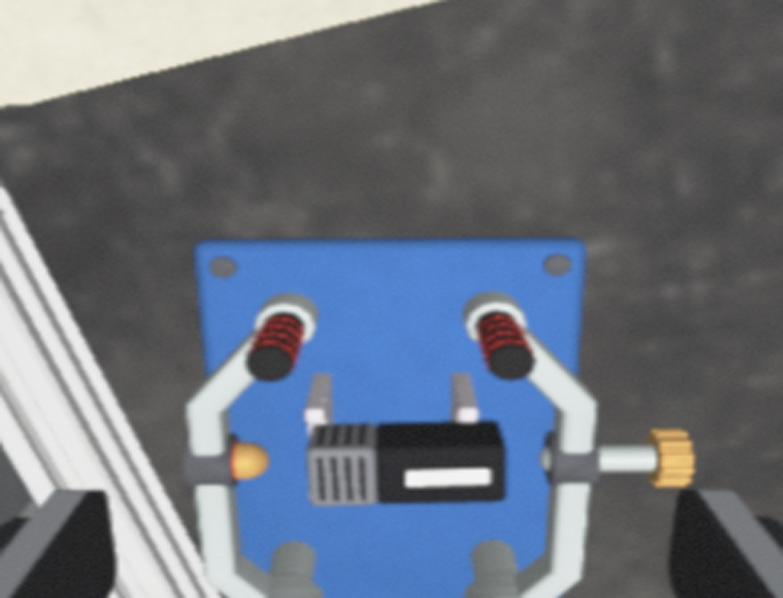

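View pics/d12.png

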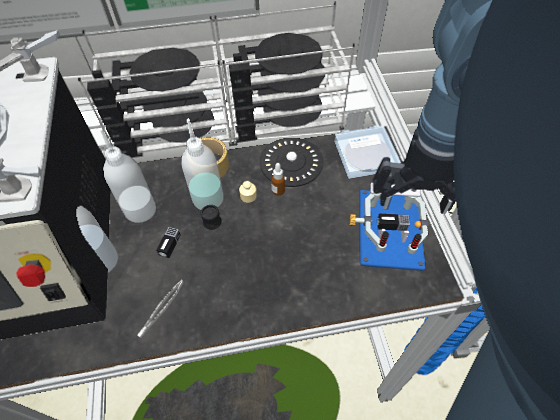

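```bash
python3 - <<'E'
from h import *
q=np.load('pics/w12.npz'); C=cam('wrist',q['pos'],q['rot'])
f=lambda x,y:(150+x/2.9,60+y/2.3)
for k,u,z in (('postR',(270,362),.098),('postL',(510,361),.098),('back near(-x)',(312,447),.064),('back far',(312,503),.064),('front near',(503,445),.064),('front far',(503,500),.064),('labL',(406,478),.064),('labR',(490,477),.064)):
    X=onplane(C,f(*u),z)[0]; D=depthpts(C,f(*u),q['d'])[0]; print(k,w2p(X).round(1),'depth z',(D[2]*1000).round(1))
# depth heights along top
for x in (325,345,365,385,400,440,480,495):
    D=[depthpts(C,f(x,y),q['d'])[0] for y in (455,465,490)]; print(x,[ (w2p(a).round(0).tolist(),round(a[2]*1000,1)) for a in D])
E
```

```text
postR [-57.6 -29.3] depth z 98.1
postL [-57.9  27.6] depth z 97.0
back near(-x) [-12.1 -23.2] depth z 60.0
back far [ 10.9 -23.8] depth z 61.7
front near [-12.8  31.2] depth z 61.6
front far [ 9.7 32.1] depth z 11.1
labL [0.5 3.7] depth z 63.7
labR [ 0.2 28. ] depth z 64.1
325 [([-8.0, -20.0], np.float64(63.2)), ([-5.0, -20.0], np.float64(64.1)), ([6.0, -20.0], np.float64(62.3))]
345 [([-9.0, -14.0], np.float64(63.4)), ([-4.0, -14.0], np.float64(62.7)), ([6.0, -14.0], np.float64(63.7))]
365 [([-9.0, -8.0], np.float64(63.4)), ([-4.0, -8.0], np.float64(62.0)), ([6.0, -8.0], np.float64(63.3))]
385 [([-8.0, -2.0], np.float64(63.0)), ([-4.0, -2.0], np.float64(63.1)), ([6.0, -2.0], np.float64(62.6))]
400 [([-8.0, 2.0], np.float64(62.8)), ([-4.0, 2.0], np.float64(63.4)), ([6.0, 2.0], np.float64(63.0))]
440 [([-8.0, 13.0], np.float64(62.6)), ([-5.0, 13.0], np.float64(63.5)), ([7.0, 14.0], np.float64(62.0))]
480 [([-8.0, 25.0], np.float64(62.9)), ([-4.0, 25.0], np.float64(62.1)), ([5.0, 25.0], np.float64(64.2))]
495 [([-8.0, 29.0], np.float64(63.2)), ([-4.0, 29.0], np.float64(63.1)), ([6.0, 30.0], np.float64(62.7))]
```

```bash
python3 -c "
from h import *
s=read_state();print(s['time_s'],s['ft_force'],abs(s['qd']).max())
workorder.job_done()"
```

```text
22.6 [-0.70881425 -0.2692692  -0.17161809] 0.004854421396391481
the job is handed in; nothing more can be done
```

The connector is finished and lies in the cradle with its sleeve home. The job was handed in at 22.6 s of the 64 s; no verdict is reported.

**What I did:** I gripped the connector across its black body, laid it in the cradle with its front towards the adjusting screw, and let go. I then pinched both posts from above in small steps. The orange band narrowed steadily in the wrist camera. The click came at about 29 mm over the posts: the band vanished and the vertical force at the wrist fell from 7 N to 1 N. I stopped there, opened the fingers slowly and lifted clear.

**Last checks:**
- **Connector:** no orange band is visible. Its top is at z of about 63 mm, so its underside is at about 39–40 mm. It sits about 1 mm off across the seat and about +4 mm along it, turned about 1°.
- **Handles:** the posts were back near y = +28 and -29 mm, so both are open.
- **Bystanders:** by eye they are where they were in the first side view.
- **Robot:** at rest, clear of everything, with the wrist force near zero.

**Not confirmed or slightly off:**
- The anvil's travel can't be read directly. That it was not overloaded rests on stopping at the click.
- The visible edges gave a length of about 55.5 mm instead of 58 mm. I put this down to edge picking and calibration.
- The posts read about 1.5–2 mm off in x, which is within the 2 mm calibration.

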